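# Refit the circlip on the loaf maker's pan

### The job

Slide the upturned bread pan along the ledge, without lifting it, until its end sits flush against the side of the loaf maker so that it cannot creep. Then pick up the circlip pliers from the pot holder by their handles, squeeze them right to the stop so that the snap ring on their tips opens, and lower the ring over the bearing bush on the pan, without forcing it, until it lies level on the washer at the groove. Finish while holding the pliers there, still squeezed with the ring spread, and leave the rolling pin, the sieve and the kneading paddle where they are.

Things in the scene. Friction and masses are not known exactly. Their poses are not given: they have to be found in the camera images.
- flank (a point): On the flat right-hand wall of the loaf maker: ivory plastic box standing to the left, 300 mm (x, along this wall) by 240 by 280 mm high, too heavy to move. The point is half-way along the wall, 30 mm above the ledge; the wall looks along the point's -y; z up.
- pan_middle (a point): Middle of the loose bread pan (grey metal, 0.38 to 0.8 kg), 65 mm above the ledge. Upside down on its rim: rim 190 mm long (y) by 135 mm (x), 6 mm high; above it the end walls are 90 mm and the long walls 62 mm from the middle, tapering in slightly; flat top (its bottom) 128 mm above the ledge. Its +y rim end, 95 mm from the middle, goes to the flank. z up.
- groove (a point): On the axis (z, up) of the bush on top of the upturned pan, 136 mm above the ledge: where the middle of the ring's thickness lies when it rests on the washer. From below: boss 48 mm wide up to 133 mm; washer 39 mm wide up to 135; groove 23.4 mm wide up to 138; brass bush 25 mm wide up to 145, narrowing to 19 at 148; bare 8 mm paddle shaft up to 160.
- ring_centre (a point): Centre of the snap ring's opening when spread, half-way through its thickness. Steel circlip, 2 mm thick, opening 23 mm relaxed, 27.5 mm when the pliers are squeezed to the stop, about 34 mm long over its lugs. It sits on the two downturned tips of the pliers and does not come off them. Axes as pliers_grip.
- pliers_grip (a point): Grip point of the circlip pliers (0.18 kg), midway between the two dark handles, half-way up. They lie flat, handles on the pot holder, nose and ring overhanging. x points to the tips (spread ring's centre 114 mm ahead, 14 mm below), y across the handles, z up. Handles 83 mm long, 40 behind to 43 ahead, 12 wide, 16 high; 58 mm over both outsides here, 34 squeezed. z 16 mm above the ledge.
- handle_left (a joint): Angle by which each handle is squeezed: 0 open (ring relaxed), 0.19 rad at the stop (ring fully spread). A spring opens the handles; about 10 N on each, at the grip point, reaches the stop, so grip firmly. The stop gives a little: some 0.02 rad more under a 60 N grip, which does no harm.
- pot_holder: Green silicone pot holder, 150 x 150 x 8 mm, fixed, under the handles of the pliers. Origin at the middle of its underside.
- rolling_pin: Wooden rolling pin, 50 mm thick, 414 mm long over its handles (its y), lying loose on the right of the ledge. Origin under its middle.
- sieve: Round steel sieve standing loose on the ledge, 140 mm across, 50 mm high, with a wire handle 95 mm long to its x. Origin under its bowl.
- paddle: Kneading paddle of the loaf maker, dark, loose, about 60 x 22 mm and 24 mm high. Origin under its hub.
Mind the look-alikes: they are no part of the job. Of the things like the part that bears ring_centre, leave any that is pink; of the rest the larger one is meant.

How it is judged (in metres and radians):
On the way, in this order (a step that is already met when the one before it is completed fails the run):
1. the pan stands flush against the side of the loaf maker (y of pan_middle in the frame of flank above -0.102 m and angle between the y axis of pan_middle and the y axis of flank, either way round below 0.1 rad and x of pan_middle in the frame of flank between -0.09 and 0.09 m), for 0.2 s.
2. the pliers are up in the gripper, squeezed, with the spread ring above the bush (value of joint handle_left above 0.165 rad and z of ring_centre in the frame of groove above 0.013 m and horizontal distance between ring_centre and groove below 0.03 m), for 0.1 s.
At the end, for the whole second after the job is handed in: Pan flush with the loaf maker (gap at most 7 mm, square within 0.1 rad); pliers held in the gripper only, squeezed to at least 0.165 rad; spread ring round the bush, centre within 3 mm of the axis and 2 mm of its height on the washer, level within 0.1 rad (all of step 1 and value of joint handle_left above 0.165 rad and horizontal distance between ring_centre and groove below 0.003 m and z of ring_centre in the frame of groove between -0.002 and 0.002 m and angle between the z axis of ring_centre and the z axis of groove, either way round below 0.1 rad and contact force between the fingers and pliers above 3 N and contact force between pliers and table below 0.1 N and contact force between pliers and pot_holder below 0.1 N and linear speed of pan below 0.02 m/s); the arm keeps its last pose, push and grip.
It fails at once if the pan is lifted or tipped (height (world z) of pan_middle above 0.085 m or angle between pan_middle's own z axis and vertical above 0.2 rad).
It fails at once if the ring is forced down on the pan (contact force between pliers and pan above 30 N).
It fails at once if the rolling pin, sieve or paddle is disturbed (distance of any of rolling_pin, sieve, paddle from where it was at the start of the episode above 0.03 m).
It also fails if it takes over 59 s, if anything falls off the work surface, if the arm or the gripper's body presses on something with over 40 N, if the wrist force passes 120 N, or if a joint passes its speed limit or range.

### The arm

A 6-joint arm with a two-finger parallel gripper is mounted at the origin on the work surface. World frame = base frame: x ahead of the robot, y to its left, z up, the work surface at z = 0. Lengths are in m, angles in degrees, forces in N, time in s.
With the tool pointing down it reaches from about 0.325 to 0.925 m from the base axis. Payload 3.1 kg.
Tool frame: the origin (TCP) lies at the centre of the arm's flange, where the gripper is bolted on; the fingertips stand 173 mm ahead of it and the grasp point (between the pads) lies 155 mm ahead of it; x points along the fingers, y is the direction in which the jaws open and shut, and the axes are right-handed (so a half turn about x gives the same grasp; the last joint's range is limited). The gripper opens to 85 mm and grips with 20 to 120 N. Pads are 22 mm wide; open, the fingers measure 114 mm over their backs; the gripper's body (76 mm by 85 mm) begins 54 mm behind the grasp point. The pads swing forward as they close: fully open they stand 13 mm farther back than shut.
Start: joints at [70.806, 12.427, 92.441, -0, 75.132, -6.429], TCP at [0.138, 0.61, 0.405] pointing down, gripper open.
Joint ranges: [-157.48, 157.48], [-44.54, 120.13], [17.64, 146.25], [-64.5, 244.5], [7.68, 150.69], [-147.95, 147.95]. Speed limits (degrees/s): [159.86, 159.86, 180, 180, 180, 180].

### API

Orientations are given as a 3x3 rotation matrix whose columns are the frame's x, y, z axes.
In Python, from plant import arm, capture, calibration, job gives the robot as it stands. The module is installed in compiled form; this text tells all that it offers.
- The arm moves only by the tool play_rows, never from a script. Its argument "steps" is one flat list of numbers, 4 for each row, row after row: the shift along the world's x, y, z in units of 50 mm (1.0 is 50 mm), then the turn about the world's z in degrees. A call has 1 to 8 rows; each row shifts and turns the commanded pose from where the row before left it; what a row does not reach is not made up. A row lasts 1/8 s, in which the tool goes at most 62.5 mm and 10.7 degrees, less where a joint would pass 70% of its speed; a pose out of reach is approached as far as the arm can. A call is refused whole if a number of a shift passes 1 or a number of a turn 10.7, either way. A call with a gripper value outside its range is refused whole. "fingers" is the opening, from 0 (shut) to 1 (fully open), set as the call begins (left out, the last holds). The fingers move at their own pace and stop on an object; "force" is the grip in N (left out, the last holds). Time passes only in rows, so rows that do not move let the fingers close. It gives the time, the measured TCP pose, the force and the opening at its end, in the units of the state.
- arm.state(): the state, without advancing time (a new reading comes with each control period).
- capture(name): name is "scene" or "top"; returns the picture (480x640x3 uint8, red, green, blue); there is no depth.
- calibration(name): a dict with "fovy" (degrees; the focal length in pixels is half the picture's height over the tangent of half this angle, whatever the lens; pixels are square), "cx", "cy" (the principal point, pixels), "extrinsics" (4x4, takes a point from camera to world coordinates). Camera axes: x right, y down, z forward; pixel columns grow to the right and rows downward; lengths in m; the calibration is good to about 2 mm. A picture is of the moment at which its call begins. calibration takes no time and is no camera call.
- job.hand_in(): hands the job in, once; it reports no verdict.
The state is a dict: "t": time; "joint_positions": joint angles; "qvel": joint speeds; "joint_efforts": joint torques, N m; "ee_pos": TCP position; "orientation": TCP orientation; "wrist_force": force on the tool from outside, world axes, zero at the start; "wrist_torque": the same for the moment, N m; "opening": finger opening in m.
Only numpy, scipy, OpenCV 4.12 (cv2) and the standard library are available. Lean on these libraries where they do the work, as an engineer would, in place of code of your own. Each camera call takes 0.05 s, during which the arm holds its last target.

## Working session

There is one attempt and no reset: what is moved stays moved. The work goes in short steps, Python scripts to look and compute and a tool call to move; the robot and the scene stay as the last step left them, time stands still between calls to the robot, and variables do not carry over. Pictures are saved under pics/ and viewed, and the job is handed in when it is done.

Besides the shell and the picture viewer there is one more tool, called by a JSON object that holds its "name" and its "arguments". play_rows: Moves the arm, as the interface text tells. Its arguments: {"type":"object","properties":{"steps":{"type":"array","items":{"type":"number"}},"fingers":{"type":"number"},"force":{"type":"number"}},"required":["steps"]}

```bash
mkdir -p pics
python3 - <<'E'
from plant import arm,capture,calibration
import cv2
s=arm.state();print(s)
for n in("scene","top"):
    c=calibration(n);print(n,c)
    cv2.imwrite(f"pics/{n}0.png",capture(n)[:,:,::-1])
E
```

```text
{'t': 0.0, 'joint_positions': array([ 7.08058151e+01,  1.24759329e+01,  9.25288354e+01,  5.06256230e-04,
        7.51319181e+01, -6.42903904e+00]), 'qvel': array([ 0.11120552,  0.00551403, -0.06910795,  0.03598164,  0.01185462,
        0.00285133]), 'joint_efforts': array([-5.16407636e-05, -3.96854067e+01, -3.03851330e+01, -2.17365675e-05,
        9.75010655e-03,  2.17396362e-06]), 'ee_pos': array([0.13794549, 0.60917266, 0.40337345]), 'orientation': array([[-7.92389773e-04,  2.20956536e-01,  9.75283334e-01],
       [-2.25020173e-03,  9.75280777e-01, -2.20957785e-01],
       [-9.99997154e-01, -2.36966893e-03, -2.75605735e-04]]), 'wrist_force': array([0.14093809, 0.36533385, 0.19178627]), 'wrist_torque': array([-0.0261114 , -0.0352897 , -0.04211923]), 'opening': 0.08530656306040234}
scene {'fovy': 55.86231278001728, 'cx': 324.19042721138317, 'cy': 236.02533367627822, 'extrinsics': array([[-0.55840248,  0.55367075, -0.61776644,  1.07101482],
       [ 0.82953006,  0.37999322, -0.40924935,  0.32467917],
       [ 0.00815766, -0.74098168, -0.67147569,  0.71400947],
       [ 0.        ,  0.        ,  0.        ,  1.        ]])}
top {'fovy': 57.767981543348384, 'cx': 318.2144629626656, 'cy': 240.11951947904504, 'extrinsics': array([[ 3.70290393e-04, -9.93746773e-01,  1.11656675e-01,
         4.10399993e-01],
       [-9.99720846e-01, -3.00564740e-03, -2.34349211e-02,
        -4.71203684e-02],
       [ 2.36239779e-02, -1.11616828e-01, -9.93470478e-01,
         9.60089483e-01],
       [ 0.00000000e+00,  0.00000000e+00,  0.00000000e+00,
         1.00000000e+00]])}
```

```bash
ls -la pics
```

```text
total 832
drwxr-xr-x 2 agent agent   4096 Dec  6 17:16 .
drwxr-xr-x 3 agent agent   4096 Dec  6 17:15 ..
-rw-r--r-- 1 agent agent 467361 Dec  6 17:16 scene0.png
-rw-r--r-- 1 agent agent 370425 Dec  6 17:16 top0.png
```

View pics/scene0.png

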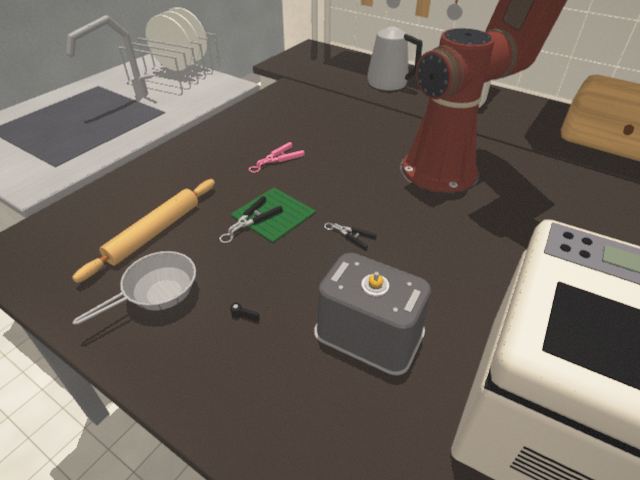

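View pics/top0.png

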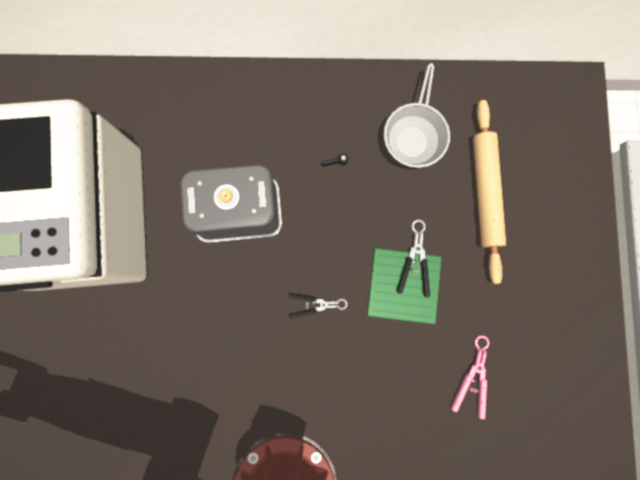

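Look-alikes (top picture): pink pliers (472,378), small dark pliers (318,305) on the bare ledge, larger dark pliers (415,262) on the green pot holder. The job wants non-pink and larger, so it is the pair on the pot holder. I'll confirm in enlarged crops.

Run:
```python
import cv2
t=cv2.imread("pics/top0.png");s=cv2.imread("pics/scene0.png")
def crop(im,x,y,w,h,k,n): cv2.imwrite(n,cv2.resize(im[y:y+h,x:x+w],None,fx=k,fy=k,interpolation=cv2.INTER_CUBIC))
crop(t,360,210,100,120,5,"pics/c_pl.png")
crop(t,80,100,210,190,3.8,"pics/c_pan.png")
crop(s,210,180,110,70,7,"pics/c_pls.png")
```

```text
(no output)
```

View pics/c_pl.png

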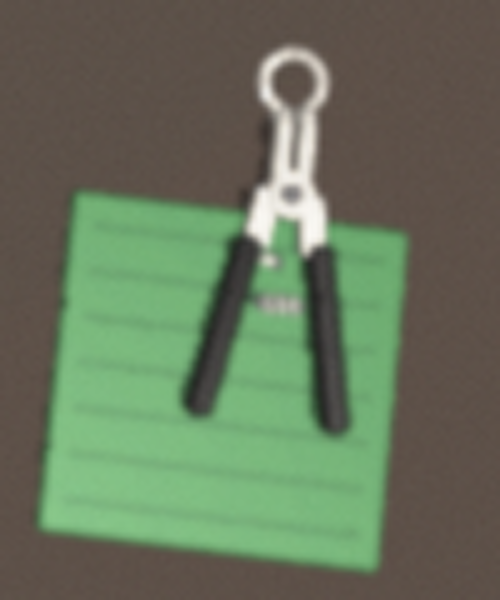

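View pics/c_pan.png

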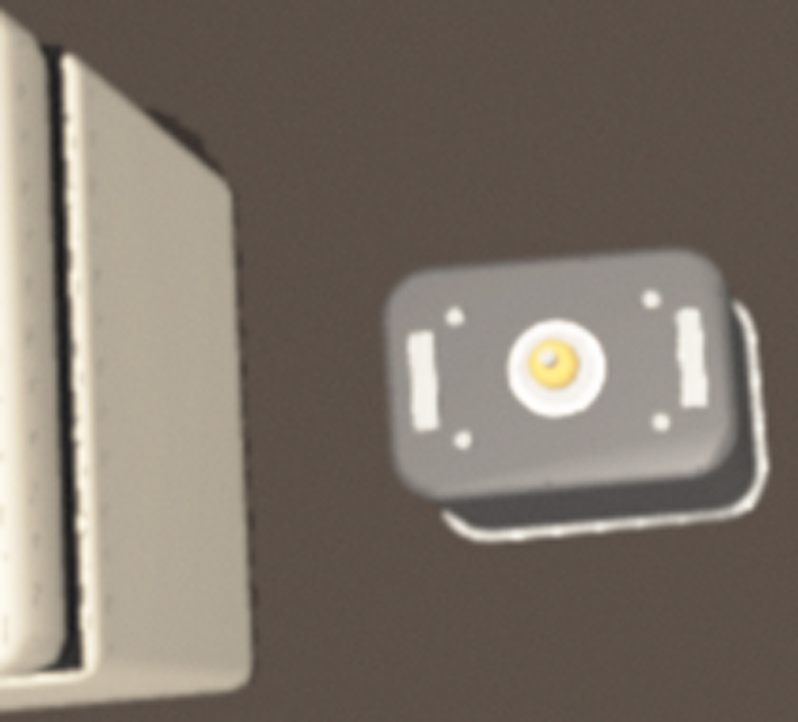

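View pics/c_pls.png

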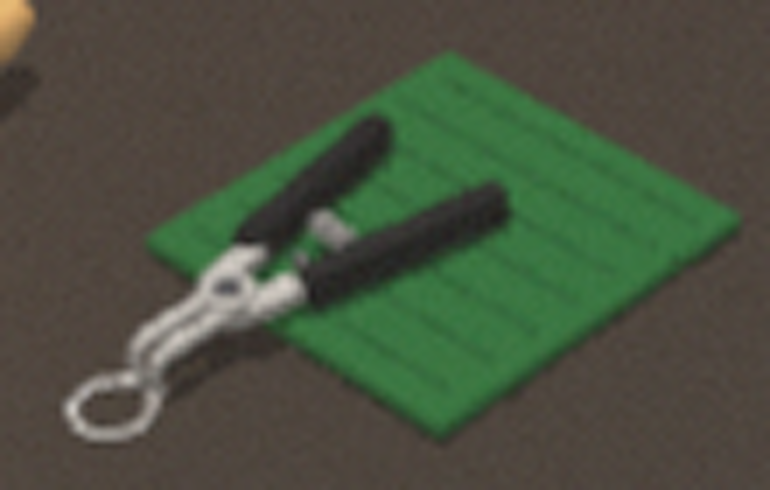

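```bash
cat > h.py <<'E'
import numpy as np
from plant import calibration
_c={n:calibration(n) for n in("scene","top")}
def w(n,u,v,z):
    c=_c[n];f=240/np.tan(np.radians(c["fovy"]/2));E=np.array(c["extrinsics"])
    d=E[:3,:3]@np.array([(u-c["cx"])/f,(v-c["cy"])/f,1]);o=E[:3,3]
    return o+d*(z-o[2])/d[2]
def pj(n,p):
    c=_c[n];f=240/np.tan(np.radians(c["fovy"]/2));E=np.array(c["extrinsics"])
    q=E[:3,:3].T@(np.array(p)-E[:3,3]);return q[0]/q[2]*f+c["cx"],q[1]/q[2]*f+c["cy"]
E
python3 - <<'E'
from h import *
np.set_printoptions(precision=4,suppress=True)
P=lambda x,y,z:w("top",360+x/5-.4,210+y/5-.4,z)
hl,hr,fl,fr,ring,piv=P(198,408,.024),P(335,428,.024),P(247,240,.024),P(320,250,.024),P(294,82,.003),P(291,193,.02)
for k in"hl hr fl fr ring piv".split():print(k,globals()[k])
Q=lambda x,y,z:w("top",80+x/3.8-.4,100+y/3.8-.4,z)
a,b=Q(233,185,0),Q(252,685,0);print("flank",a,b,np.degrees(np.arctan2(b[1]-a[1],b[0]-a[0])))
l,r=Q(423,381,.129),Q(692,358,.129);print("pan",(l+r)/2,Q(557,368,.135),Q(548,358,.16), np.degrees(np.arctan2(l[1]-r[1],l[0]-r[0])))
S=lambda x,y,z:w("scene",210+x/7-.4,180+y/7-.4,z)
print("scene ring",S(113,406,.003),"ends",S(377,125,.024),S(497,192,.024))
print("scene pan washer",w("scene",375.5,285,.135))
for y,x in((95,138),(75,140)): pass
print(Q(765,460,0),Q(745,500,0),"paddle",w("top",333,160,.01),"sieve",w("top",413,140,.02))
print("holder",[P(*p,.008)[:2] for p in((78,193),(408,235),(375,570),(40,528))])
E
```

```text
hl [ 0.4058 -0.2432  0.024 ]
hr [ 0.3973 -0.3021  0.024 ]
fl [ 0.4781 -0.266   0.024 ]
fr [ 0.4738 -0.2977  0.024 ]
ring [ 0.5504 -0.2936  0.003 ]
piv [ 0.499  -0.2867  0.02  ]
flank [0.7253 0.3299 0.    ] [0.43   0.3057 0.    ] -175.31189337646165
pan [0.5876 0.111  0.129 ] [0.587  0.1103 0.135 ] [0.5866 0.11   0.16  ] 95.3157518508087
scene ring [ 0.5509 -0.2943  0.003 ] ends [ 0.403  -0.3013  0.024 ] [ 0.409  -0.2424  0.024 ]
scene pan washer [0.5919 0.1133 0.135 ]
[0.5617 0.0134 0.    ] [0.538  0.0248 0.    ] paddle [ 0.6984 -0.1027  0.01  ] sieve [ 0.7429 -0.282   0.02  ]
holder [array([ 0.4999, -0.1953]), array([ 0.4816, -0.3413]), array([ 0.3359, -0.3223]), array([ 0.354 , -0.1767])]
```

Confirmed: the pliers on the pot holder (ring at top px 418,226) are the larger dark pair. The pan lies square to the flank, about 112 mm away from it. I'll go behind the pan's -y end and push with both open fingers.

{"name": "play_rows", "arguments": {"steps": [0, 0, 1, 0, 0, 0, 1, 0, 0.66, -0.89, 0, -5.2, 0.66, -0.89, 0, -5.2, 0.66, -0.89, 0, -5.2, 0.66, -0.89, 0, -5.2, 0.66, -0.89, 0, -5.2, 0.66, -0.89, 0, -5.2], "fingers": 1}}

```text
t: 1.1
ee_pos: [0.3367, 0.3409, 0.5042]
orientation: [[-0.0, 0.696, 0.718], [-0.0, 0.718, -0.696], [-1.0, -0.0, 0.0]]
wrist_force: [0.7, 0.2, 0.1]
opening: 0.0852
```

{"name": "play_rows", "arguments": {"steps": [0.66, -0.89, 0, -5.2, 0.66, -0.89, 0, -5.2, 0.66, -0.89, 0, -5.2, 0.66, -0.89, 0, -5.2, 0.66, -0.89, 0, -5.2, 0.66, -0.89, 0, -5.2, 0.66, -0.89, 0, -5.2, 0.66, -0.89, 0, -5.2]}}

```text
t: 2.1
ee_pos: [0.6008, -0.0151, 0.504]
orientation: [[-0.001, 0.997, 0.074], [0.0, 0.074, -0.997], [-1.0, -0.001, -0.0]]
wrist_force: [0.7, -0.2, 0.3]
opening: 0.0859
```

{"name": "play_rows", "arguments": {"steps": [0, 0, -1, 0.5, 0, 0, -1, 0, 0, 0, -1, 0, 0, 0, -1, 0, 0, 0, -1, 0, 0, 0, -0.28, 0]}}

```text
t: 2.85
ee_pos: [0.5976, -0.0131, 0.236]
orientation: [[-0.009, 0.996, 0.086], [0.001, 0.086, -0.996], [-1.0, -0.009, -0.002]]
wrist_force: [0.2, -1.2, 0.3]
opening: 0.0852
```

{"name": "play_rows", "arguments": {"steps": [-0.016, 0.2, 0, 0, -0.016, 0.2, 0, 0, -0.016, 0.2, 0, 0, -0.016, 0.2, 0, 0, -0.016, 0.2, 0, 0, -0.016, 0.2, 0, 0]}}

```text
t: 3.6
ee_pos: [0.5967, 0.0463, 0.2435]
orientation: [[0.005, 0.996, 0.087], [-0.003, 0.087, -0.996], [-1.0, 0.005, 0.003]]
wrist_force: [1.0, -5.8, 2.5]
opening: 0.0855
```

Run:
```python
from plant import arm,capture
import cv2
print(arm.state()["ee_pos"],arm.state()["wrist_force"])
cv2.imwrite("pics/scene1.png",capture("scene")[:,:,::-1])
```

```text
[0.59665474 0.04628441 0.24353025] [ 1.02249892 -5.82900115  2.5214708 ]
```

View pics/scene1.png

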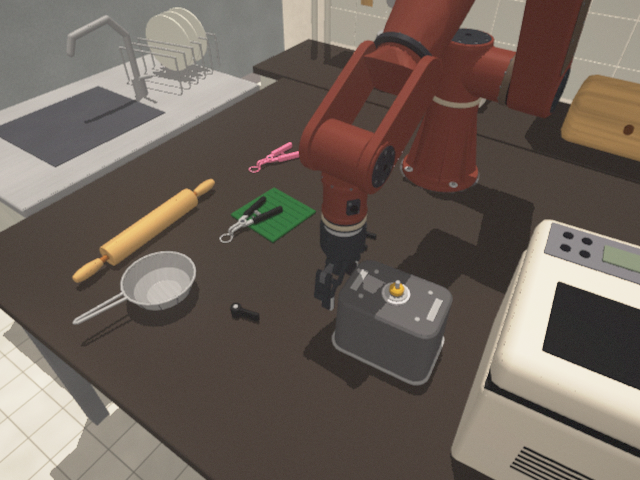

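The pan slides upright ahead of the fingers, with about 6 N of push.

{"name": "play_rows", "arguments": {"steps": [-0.016, 0.2, 0, 0, -0.016, 0.2, 0, 0, -0.016, 0.2, 0, 0, -0.016, 0.2, 0, 0, -0.016, 0.2, 0, 0, -0.016, 0.2, 0, 0, -0.01, 0.12, 0, 0]}}

```text
t: 4.53
ee_pos: [0.5911, 0.1123, 0.2431]
orientation: [[0.004, 0.996, 0.087], [-0.002, 0.087, -0.996], [-1.0, 0.004, 0.003]]
wrist_force: [0.9, -7.0, 3.1]
opening: 0.0852
```

{"name": "play_rows", "arguments": {"steps": [-0.004, 0.06, 0, 0, -0.004, 0.06, 0, 0, -0.004, 0.06, 0, 0]}}

```text
t: 4.9
ee_pos: [0.5914, 0.1189, 0.2441]
orientation: [[0.006, 0.996, 0.088], [-0.008, 0.088, -0.996], [-1.0, 0.006, 0.008]]
wrist_force: [2.4, -15.7, 6.7]
opening: 0.0853
```

Run:
```python
from plant import arm,capture
import cv2
s=capture("scene")[:,:,::-1];t=capture("top")[:,:,::-1]
cv2.imwrite("pics/s2.png",s);cv2.imwrite("pics/t2.png",t)
def crop(im,x,y,w,h,k,n): cv2.imwrite(n,cv2.resize(im[y:y+h,x:x+w],None,fx=k,fy=k,interpolation=cv2.INTER_CUBIC))
crop(t,80,100,210,190,3.8,"pics/c2t.png");crop(s,320,240,200,150,4,"pics/c2s.png")
```

```text
(no output)
```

View pics/c2t.png

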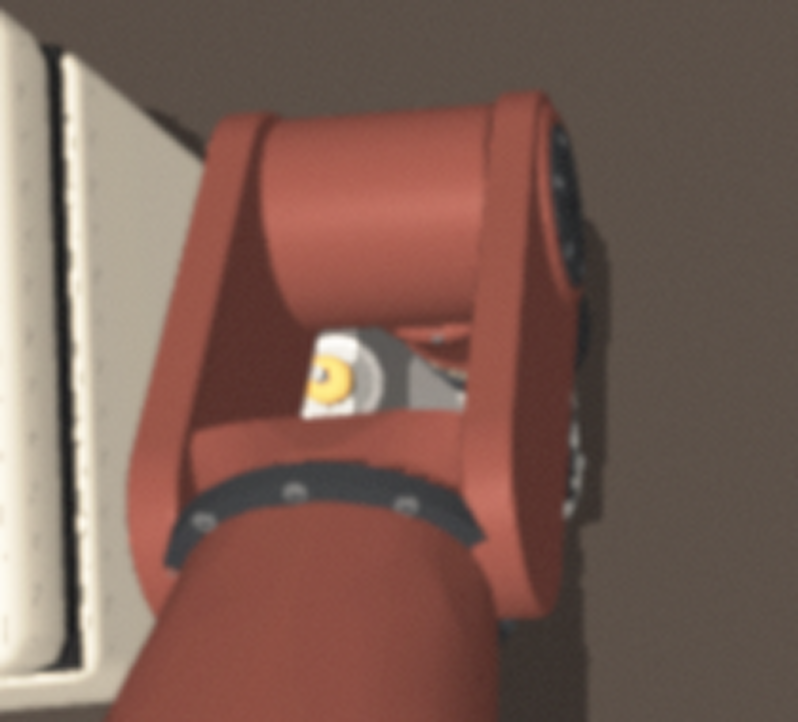

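View pics/c2s.png

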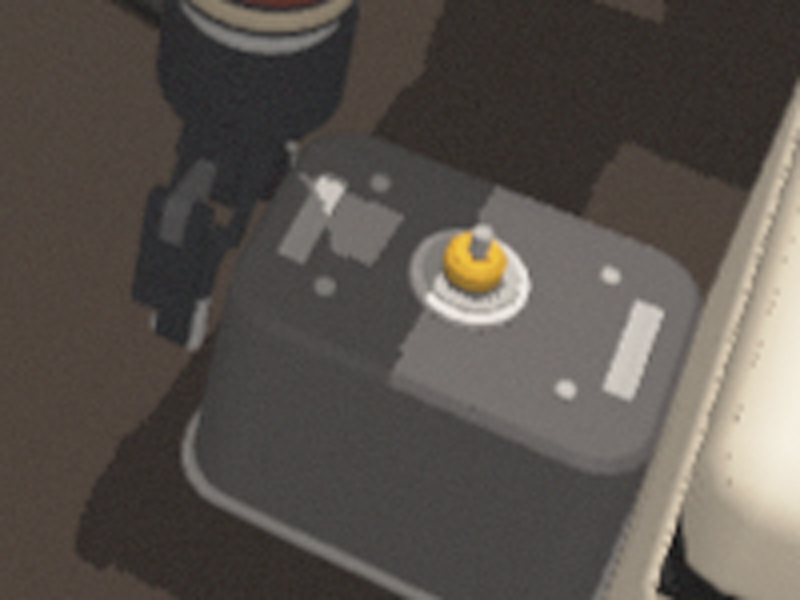

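{"name": "play_rows", "arguments": {"steps": [0, 0.04, 0, 0, 0, 0, 0, 0, 0, 0, 0, 0]}}

```text
t: 5.38
ee_pos: [0.5918, 0.1208, 0.2445]
orientation: [[0.008, 0.996, 0.088], [-0.007, 0.088, -0.996], [-1.0, 0.007, 0.008]]
wrist_force: [0.9, -14.2, 6.7]
opening: 0.0854
```

Run:
```python
from h import *
np.set_printoptions(precision=4,suppress=True)
# washer centre scene crop(475,278) /4; slots left (312,220) right(633,350)
S=lambda x,y,z:w("scene",320+x/4-.4,240+y/4-.4,z)
print(S(470,277,.135),S(311,220,.129),S(633,350,.129))
l,r=S(633,350,.129),S(311,220,.129);d=l-r;print(np.degrees(np.arctan2(d[1],d[0]))-90,(l+r)/2)
Q=lambda x,y,z:w("top",80+x/3.8-.4,100+y/3.8-.4,z)
print(Q(333,380,.145))
```

```text
[0.5806 0.221  0.135 ] [0.585  0.1521 0.129 ] [0.5732 0.288  0.129 ]
4.979941923148218 [0.5791 0.2201 0.129 ]
[0.5782 0.2191 0.145 ]
```

{"name": "play_rows", "arguments": {"steps": [0, 0.04, 0, 0, 0, 0, 0, 0]}}

```text
t: 5.62
ee_pos: [0.5921, 0.1216, 0.2442]
orientation: [[0.008, 0.996, 0.088], [-0.01, 0.088, -0.996], [-1.0, 0.008, 0.011]]
wrist_force: [4.0, -19.4, 4.5]
opening: 0.0853
```

{"name": "play_rows", "arguments": {"steps": [0, 0.04, 0, 0, 0, 0, 0, 0]}}

```text
t: 5.88
ee_pos: [0.5922, 0.1221, 0.2442]
orientation: [[0.008, 0.996, 0.088], [-0.013, 0.089, -0.996], [-1.0, 0.007, 0.014]]
wrist_force: [1.4, -25.7, 6.4]
opening: 0.0852
```

{"name": "play_rows", "arguments": {"steps": [0.02, -0.4, 0, 0, 0.03, -0.5, 0, 0, 0, -0.4, 0.7, -8, -0.2, -0.7, 0.6, -10, -0.3, -0.7, 0.6, -10, -0.3, -0.7, 0.3, -10, -0.3, -0.7, 0, -10, -0.3, -0.7, 0, -10]}}

```text
t: 6.88
ee_pos: [0.5215, -0.1127, 0.352]
orientation: [[0.003, 0.597, -0.802], [0.001, -0.802, -0.597], [-1.0, 0.001, -0.003]]
wrist_force: [1.1, -0.7, 0.1]
opening: 0.0852
```

{"name": "play_rows", "arguments": {"steps": [-0.3, -0.7, 0, -10, -0.3, -0.7, 0, -10, -0.3, -0.7, 0, -10, -0.3, -0.7, 0, -10, -0.3, -0.5, 0, -10, 0, 0, 0, -5.1, 0, 0, 0, 0]}}

```text
t: 7.75
ee_pos: [0.4469, -0.2772, 0.3512]
orientation: [[0.001, -0.311, -0.95], [0.0, -0.95, 0.311], [-1.0, -0.001, -0.001]]
wrist_force: [0.3, -0.6, 0.4]
opening: 0.0855
```

{"name": "play_rows", "arguments": {"steps": [-0.1, 0, 0, 5, -0.1, -0.02, 0, 5.1, 0, 0, 0, 0]}}

```text
t: 8.12
ee_pos: [0.4371, -0.2777, 0.3509]
orientation: [[0.001, -0.139, -0.99], [0.0, -0.99, 0.139], [-1.0, -0.0, -0.001]]
wrist_force: [0.2, 0.0, -0.1]
opening: 0.0856
```

```bash
cat > snap.py <<'E'
import sys,cv2
from plant import arm,capture
tag=sys.argv[1]
def crop(im,x,y,w,h,k,n): cv2.imwrite(n,cv2.resize(im[y:y+h,x:x+w],None,fx=k,fy=k,interpolation=cv2.INTER_CUBIC))
for a in sys.argv[2:]:
    n,x,y,w,h,k=a.split(",");im=capture(n)[:,:,::-1]
    cv2.imwrite(f"pics/{n}{tag}.png",im);crop(im,int(x),int(y),int(w),int(h),float(k),f"pics/{n}{tag}c.png")
s=arm.state();print(s["t"],s["ee_pos"].round(4),s["joint_positions"].round(1),s["wrist_force"].round(1))
E
python3 snap.py 3 top,80,100,210,190,3.8 scene,320,240,200,150,4
```

```text
8.225 [ 0.4372 -0.278   0.3509] [-40.2   2.5 109.6   0.   67.9  57.8] [-1.1 -0.2  0.8]
```

View pics/top3c.png

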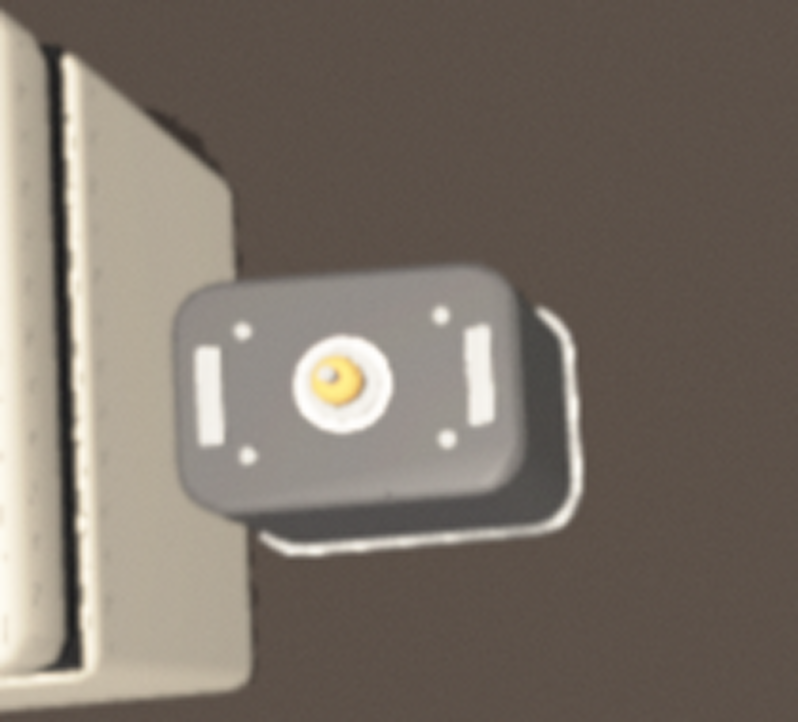

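View pics/scene3.png

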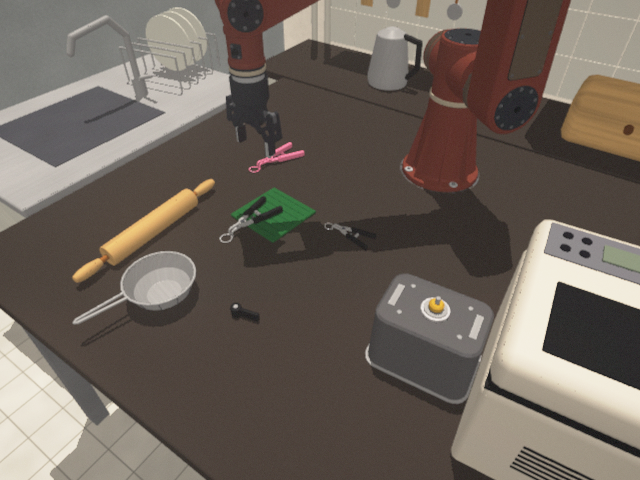

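View pics/top3.png

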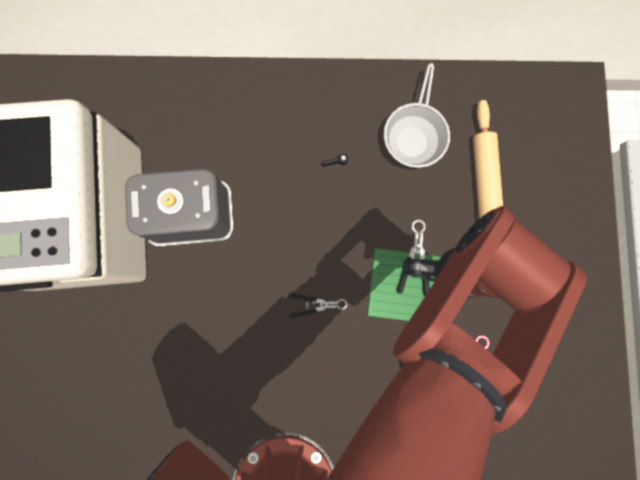

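Run:
```python
from h import *
np.set_printoptions(precision=4,suppress=True)
Q=lambda x,y,z:w("top",80+x/3.8-.4,100+y/3.8-.4,z)
l,r=Q(209,396,.129),Q(480,374,.129);c=(l+r)/2;print(c,Q(343,384,.135),np.degrees(np.arctan2(l[1]-r[1],l[0]-r[0]))-90)
a=np.radians(4.7);d=Q(343,384,.135)[:2]-np.array([.5777,.318]);print(d@[np.cos(a),np.sin(a)],d@[-np.sin(a),np.cos(a)])
print(Q(580,480,0),"rim end")
```

```text
[0.579  0.2183 0.129 ] [0.5782 0.2173 0.135 ] 5.065732093830576
-0.007702350241699398 -0.10038587344446409
[0.5494 0.1211 0.    ] rim end
```

{"name": "play_rows", "arguments": {"steps": [0, 0, -1, 0, 0, 0, -1, 0, 0, 0, -0.8, 0, 0, 0, -0.4, 0, 0, 0, -0.14, 0, 0, 0, 0, 0]}}

```text
t: 8.98
ee_pos: [0.4372, -0.2784, 0.1838]
orientation: [[0.0, -0.14, -0.99], [0.0, -0.99, 0.14], [-1.0, -0.0, -0.0]]
wrist_force: [0.3, 0.7, 1.2]
opening: 0.0854
```

{"name": "play_rows", "arguments": {"steps": [0, 0, -0.04, 0, 0, 0, 0, 0]}}

```text
t: 9.22
ee_pos: [0.4373, -0.2788, 0.1827]
orientation: [[0.002, -0.14, -0.99], [-0.001, -0.99, 0.14], [-1.0, 0.001, -0.002]]
wrist_force: [-0.1, -0.1, 0.6]
opening: 0.0856
```

{"name": "play_rows", "arguments": {"steps": [0, 0, 0, 0, 0, 0, 0, 0, 0, 0, 0, 0, 0, 0, 0, 0, 0, 0, 0, 0, 0, 0, 0, 0], "fingers": 0, "force": 60}}

```text
t: 9.98
ee_pos: [0.4382, -0.2798, 0.185]
orientation: [[0.003, -0.14, -0.99], [-0.003, -0.99, 0.14], [-1.0, 0.002, -0.003]]
wrist_force: [-3.2, 2.1, 14.5]
opening: 0.0292
```

```bash
python3 snap.py 4 scene,190,150,150,110,5
```

```text
10.025 [ 0.4382 -0.2797  0.185 ] [-40.3  17.2 113.9  -0.   48.7  57.8] [-4.   1.2 16.1]
```

View pics/scene4c.png

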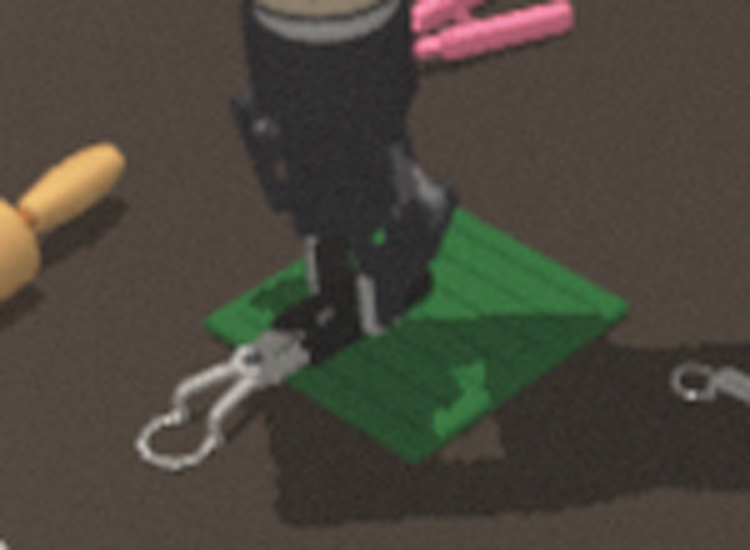

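{"name": "play_rows", "arguments": {"steps": [0, 0, 0.1, 0, 0, 0, 0.3, 0, 0, 0, 0.6, 0, 0, 0, 0.8, 0, 0, 0, 0.8, 0, 0, 0, 0.8, 0, 0, 0, 0.6, 0, 0, 0, 0, 0]}}

```text
t: 11.02
ee_pos: [0.4375, -0.2789, 0.3849]
orientation: [[0.005, -0.14, -0.99], [-0.004, -0.99, 0.14], [-1.0, 0.004, -0.006]]
wrist_force: [0.3, -0.2, -2.2]
opening: 0.0292
```

```bash
python3 snap.py 5 scene,140,60,200,150,4
```

```text
11.075 [ 0.4369 -0.2784  0.3825] [-40.3   0.5 108.1  -0.   71.4  57.8] [-0.4 -0.2 -2. ]
```

View pics/scene5c.png

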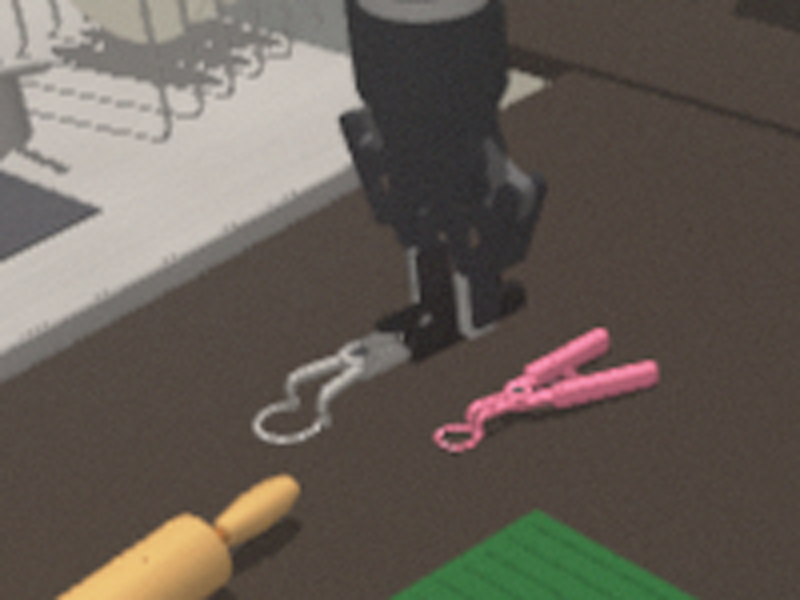

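{"name": "play_rows", "arguments": {"steps": [0.04, 0.4, 0, 0, 0.04, 0.7, 0, 1, 0.04, 0.7, 0, 1, 0.04, 0.7, 0, 1, 0.04, 0.7, 0, 1, 0.04, 0.7, 0, 1, 0.04, 0.7, 0, 1, 0.04, 0.7, 0, 1]}}

```text
t: 12.08
ee_pos: [0.4515, -0.0112, 0.3792]
orientation: [[-0.005, -0.018, -1.0], [0.002, -1.0, 0.018], [-1.0, -0.001, 0.005]]
wrist_force: [0.6, 0.6, -1.6]
opening: 0.0289
```

{"name": "play_rows", "arguments": {"steps": [0.04, 0.7, 0, 1, 0.04, 0.7, 0, 1, 0.04, 0.7, 0, 1, 0.04, 0.7, 0, 1, 0.04, 0.5, 0, 0, 0.04, 0.3, 0, 0, 0, 0, 0, 0]}}

```text
t: 12.95
ee_pos: [0.4642, 0.1674, 0.3804]
orientation: [[-0.003, 0.053, -0.999], [-0.001, -0.999, -0.053], [-1.0, 0.001, 0.003]]
wrist_force: [-0.5, -0.4, -1.7]
opening: 0.0289
```

```bash
python3 snap.py 6 scene,330,180,160,150,5 top,110,130,160,120,5
```

```text
13.05 [0.4645 0.1663 0.3809] [ 11.5  -2.5 111.2  -0.   71.5  98.6] [-0.1  0.2 -1.6]
```

View pics/scene6c.png

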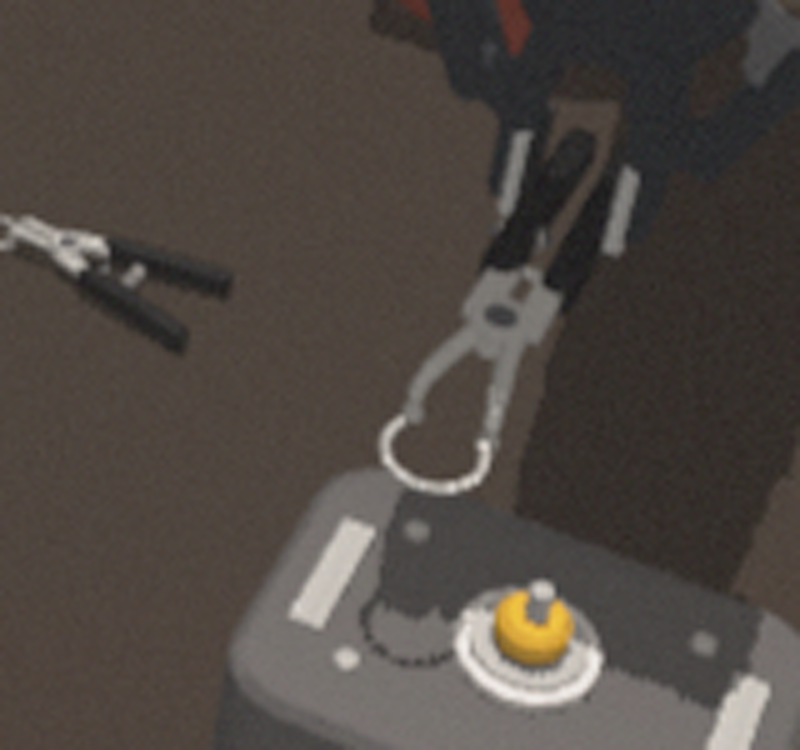

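View pics/top6c.png

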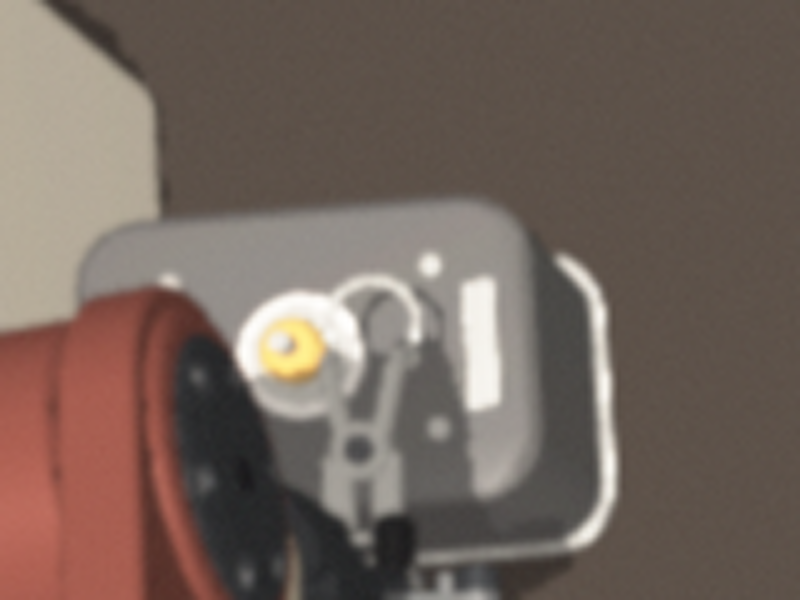

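```bash
cat > fit.py <<'E'
from h import *
from scipy.optimize import least_squares
def fit(sp,tp,g,R=None,tilt=None):
    def res(p):
        c=p[:3];r=R or p[3]; a=np.linspace(0,2*np.pi,180)
        z=(tilt[0]*np.cos(a)+tilt[1]*np.sin(a))*r if tilt is not None else 0*a
        C=c[:,None]+np.array([r*np.cos(a),r*np.sin(a),z]);out=[]
        for n,pts in(("scene",sp),("top",tp)):
            uv=np.array([pj(n,q) for q in C.T])
            nn=np.roll(uv,-1,0)-np.roll(uv,1,0);nn=np.c_[nn[:,1],-nn[:,0]];nn/=np.linalg.norm(nn,axis=1)[:,None]
            for q in pts:
                k=np.argmin(((uv-q)**2).sum(1));out.append((np.array(q)-uv[k])@nn[k])
        return out
    s=least_squares(res,list(g)+[.015],method="trf",diff_step=1e-4,x_scale=[.01]*4);return s.x,np.abs(s.fun).max()
E
python3 - <<'E'
from fit import *
np.set_printoptions(precision=4,suppress=True)
s=lambda L:[(330+x/5-.4,180+y/5-.4) for x,y in L]
t=lambda L:[(110+x/5-.4,130+y/5-.4) for x,y in L]
print(fit(s([(387,445),(408,475),(440,487),(470,478),(488,450)]),t([(350,289),(376,280),(402,293),(417,320)]),(.578,.17,.197)))
# washer outer edge
print(fit(s([(457,645),(480,683),(530,703),(580,690),(600,660)]),t([(240,345),(255,310),(300,293),(343,312),(290,417)]),(.578,.22,.135)))
E
```

```text
(array([0.5765, 0.1734, 0.1963, 0.016 ]), np.float64(0.3761138319008636))
(array([0.5793, 0.2178, 0.1328, 0.0237]), np.float64(0.7445384781365432))
```

{"name": "play_rows", "arguments": {"steps": [0.02, 0.3, 0, 0, 0.02, 0.3, 0, 0, 0.016, 0.288, 0, 0, 0, 0, -0.15, 0, 0, 0, -0.15, 0, 0, 0, 0, 0, 0, 0, 0, 0]}}

```text
t: 13.92
ee_pos: [0.4677, 0.2107, 0.3665]
orientation: [[-0.0, 0.051, -0.999], [-0.0, -0.999, -0.051], [-1.0, 0.0, 0.0]]
wrist_force: [0.6, 0.5, -1.4]
opening: 0.0291
```

```bash
python3 snap.py 7 scene,380,220,110,90,7 top,120,150,110,90,7
```

```text
14.025 [0.4678 0.2108 0.367 ] [ 16.4   0.8 109.5  -0.   69.7 103.5] [ 0.6 -0.5 -2.1]
```

View pics/scene7c.png

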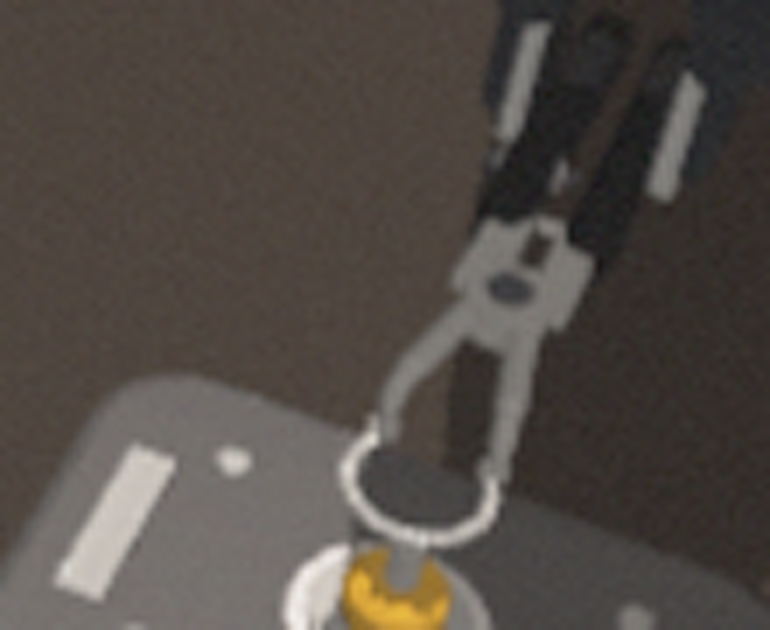

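View pics/top7c.png

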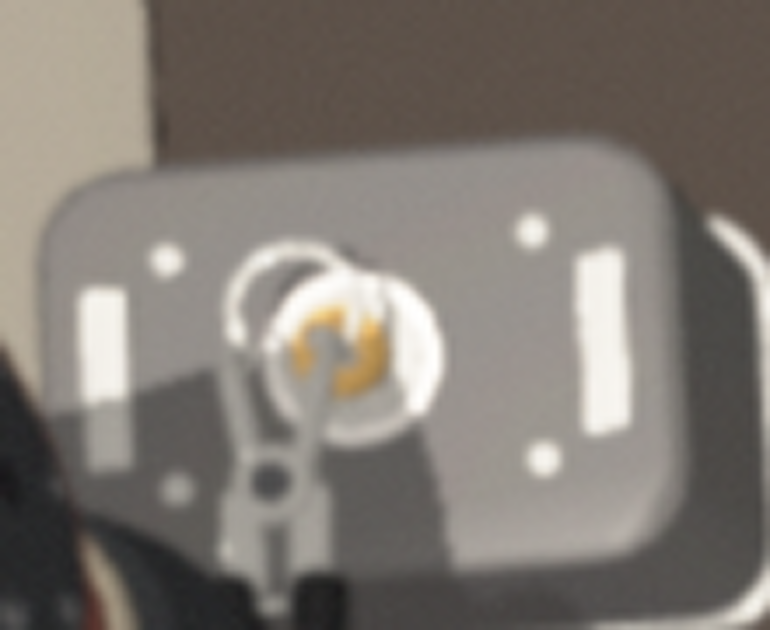

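Run:
```python
import cv2
im=cv2.imread("pics/scene7.png");cv2.imwrite("pics/scene7d.png",cv2.resize(im[265:325,400:475],None,fx=10,fy=10,interpolation=cv2.INTER_CUBIC))
im=cv2.imread("pics/top3.png");cv2.imwrite("pics/top3d.png",cv2.resize(im[180:225,145:195],None,fx=13,fy=13,interpolation=cv2.INTER_CUBIC))
im=cv2.imread("pics/scene3.png");cv2.imwrite("pics/scene3d.png",cv2.resize(im[285:330,408:463],None,fx=13,fy=13,interpolation=cv2.INTER_CUBIC))
```

```text
(no output)
```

View pics/scene7d.png

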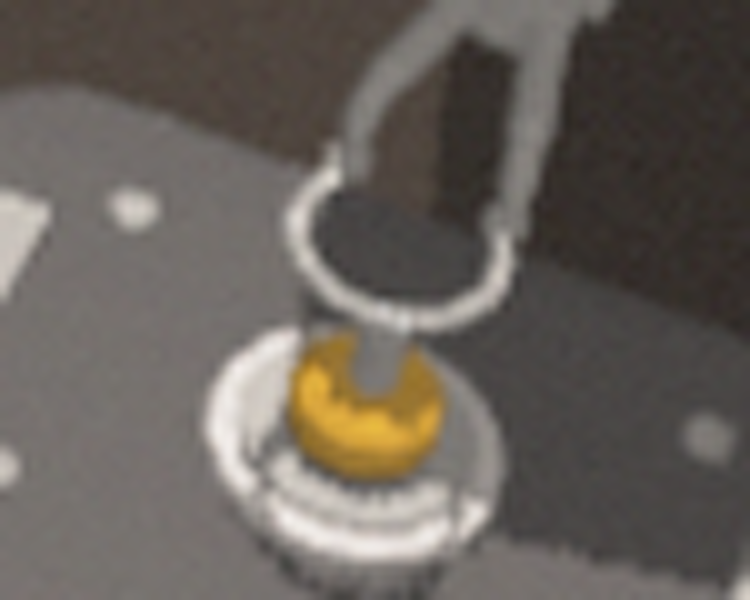

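View pics/top3d.png

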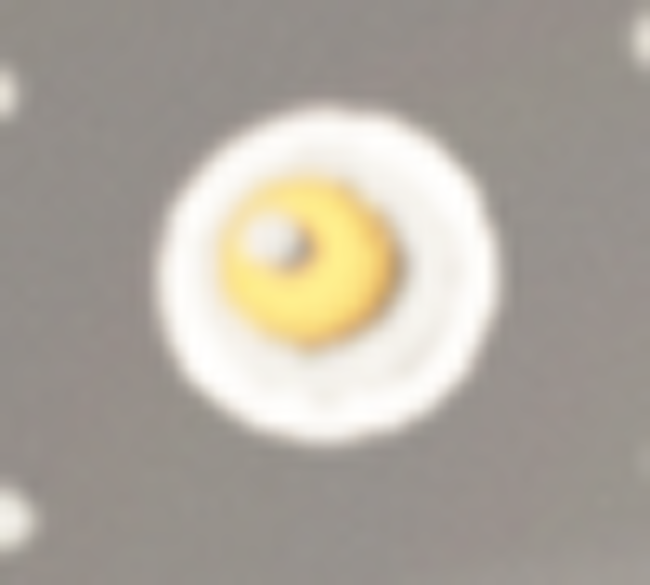

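View pics/scene3d.png

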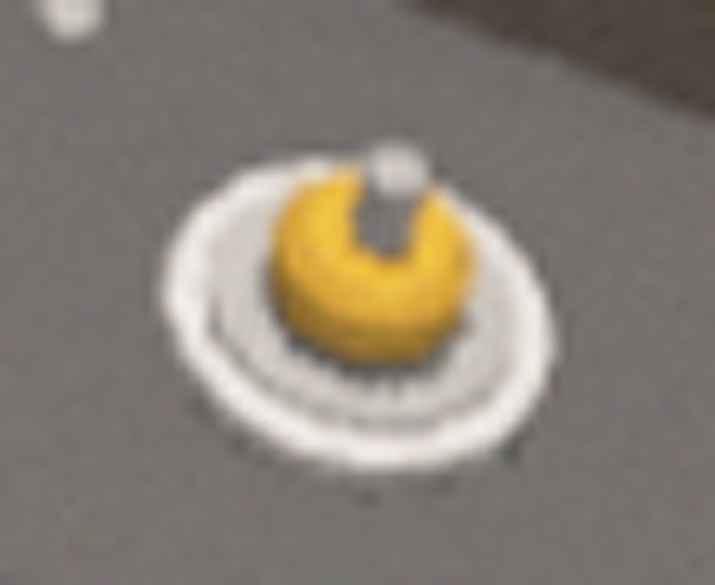

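Run:
```python
from fit import *
np.set_printoptions(precision=4,suppress=True)
s=lambda L:[(408+(x+.5)/13-.5,285+(y+.5)/13-.5) for x,y in L]
t=lambda L:[(145+(x+.5)/13-.5,180+(y+.5)/13-.5) for x,y in L]
S=[(163,290),(185,220),(240,178),(315,158),(495,215),(555,330),(535,410),(470,458),(390,470),(300,445),(210,380)];T=[(157,270),(175,180),(230,120),(320,103),(420,125),(485,190),(503,275),(480,360),(420,420),(325,445),(230,415),(172,340)]
print("boss",fit(s(S),t(T),(.578,.22,.135),.024))
print("top only",fit([],t(T),(.578,.22,.133),.024),"scene only",fit(s(S),[],(.578,.22,.133),.024))
print("shaft tip top",w("top",*t([(277,240)])[0],.16),"scene",w("scene",*s([(398,168)])[0],.16))
s=lambda L:[(400+(x+.5)/10-.5,265+(y+.5)/10-.5) for x,y in L]
t=lambda L:[(120+(x+.5)/7-.5,150+(y+.5)/7-.5) for x,y in L]
S=[(302,195),(300,240),(330,290),(375,316),(430,320),(480,300),(503,262)]
T=[(232,315),(237,285),(260,258),(292,247),(325,256)]
for R in(.0155,.016,.0165):print("ring",R,fit(s(S),t(T),(.578,.22,.18),R))
```

```text
boss (array([0.5794, 0.2179, 0.1331, 0.015 ]), np.float64(1.6025395702510057))
top only (array([0.5674, 0.1994, 0.1911, 0.015 ]), np.float64(0.7381285220281896)) scene only (array([0.5872, 0.2195, 0.1422, 0.015 ]), np.float64(0.3540213109959362))
shaft tip top [0.5781 0.2169 0.16  ] scene [0.5794 0.2176 0.16  ]
ring 0.0155 (array([0.5823, 0.2169, 0.183 , 0.015 ]), np.float64(0.8126592887866413))
ring 0.016 (array([0.5817, 0.2167, 0.1828, 0.015 ]), np.float64(0.5203168972460201))
ring 0.0165 (array([0.5811, 0.2165, 0.1827, 0.015 ]), np.float64(0.5875525467206699))
```

```bash
cat > fit2.py <<'E'
from h import *
from scipy.optimize import least_squares
def fz(n,pts,z,R,g=(.58,.218)):
    a=np.linspace(0,2*np.pi,360)
    W=np.array([w(n,u,v,z)[:2] for u,v in pts])
    f=lambda p:np.hypot(W[:,0]-p[0],W[:,1]-p[1])-R
    s=least_squares(f,g);return s.x,np.abs(s.fun).max()
E
python3 - <<'E'
from fit2 import *
np.set_printoptions(precision=4,suppress=True)
s=lambda L:[(408+(x+.5)/13-.5,285+(y+.5)/13-.5) for x,y in L]
t=lambda L:[(145+(x+.5)/13-.5,180+(y+.5)/13-.5) for x,y in L]
S=[(163,290),(185,220),(240,178),(315,158),(495,215),(555,330),(535,410),(470,458),(390,470),(300,445),(210,380)];T=[(157,270),(175,180),(230,120),(320,103),(420,125),(485,190),(503,275),(480,360),(420,420),(325,445),(230,415),(172,340)]
print("boss s",fz("scene",s(S),.133,.024),"t",fz("top",t(T),.133,.024))
s=lambda L:[(400+(x+.5)/10-.5,265+(y+.5)/10-.5) for x,y in L]
t=lambda L:[(120+(x+.5)/7-.5,150+(y+.5)/7-.5) for x,y in L]
S=[(302,195),(300,240),(330,290),(375,316),(430,320),(480,300),(503,262)]
T=[(232,315),(237,285),(260,258),(292,247),(325,256)]
for z in(.181,.183):print("ring",z,fz("scene",s(S),z,.016),fz("top",t(T),z,.016))
E
```

```text
boss s (array([0.5795, 0.2179]), np.float64(0.0009720937164918973)) t (array([0.5793, 0.2181]), np.float64(0.00323451633746389))
ring 0.181 (array([0.5804, 0.2161]), np.float64(0.0006740346072138803)) (array([0.5818, 0.218 ]), np.float64(0.0002843388972802591))
ring 0.183 (array([0.5822, 0.2165]), np.float64(0.0007044812311012057)) (array([0.5813, 0.2173]), np.float64(0.00030074126063800444))
```

{"name": "play_rows", "arguments": {"steps": [-0.046, 0.016, 0, 0, 0, 0, -0.15, 0, 0, 0, -0.15, 0, 0, 0, -0.15, 0, 0, 0, -0.12, 0, 0, 0, 0, 0, 0, 0, 0, 0]}}

```text
t: 14.9
ee_pos: [0.4655, 0.2118, 0.3383]
orientation: [[0.0, 0.051, -0.999], [0.0, -0.999, -0.051], [-1.0, -0.0, -0.0]]
wrist_force: [-0.7, -0.3, -1.5]
opening: 0.0293
```

```bash
python3 snap.py 8 scene,405,265,65,55,12 top,140,170,60,50,13
```

```text
15.0 [0.4656 0.2118 0.3386] [ 16.6   2.5 111.    0.   66.4 103.7] [ 0.8  0.7 -2. ]
```

View pics/scene8c.png

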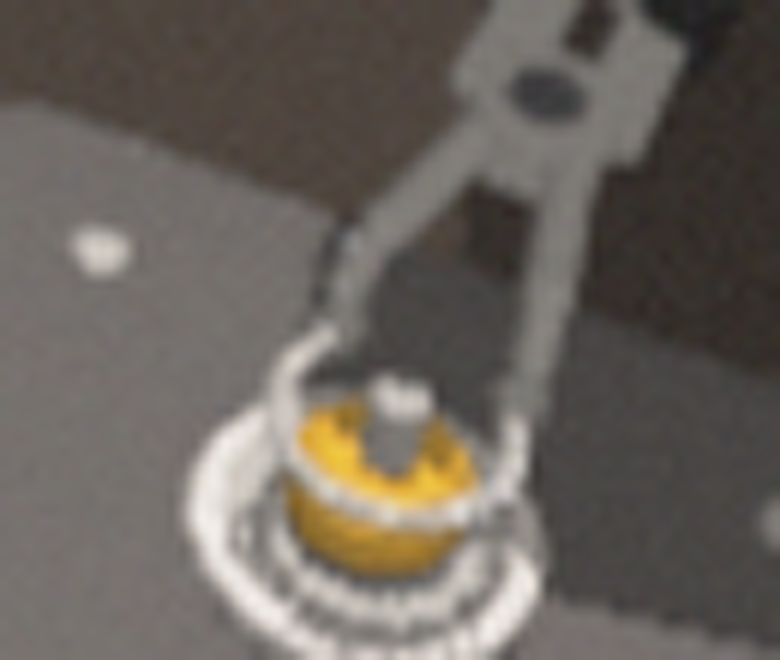

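View pics/top8c.png

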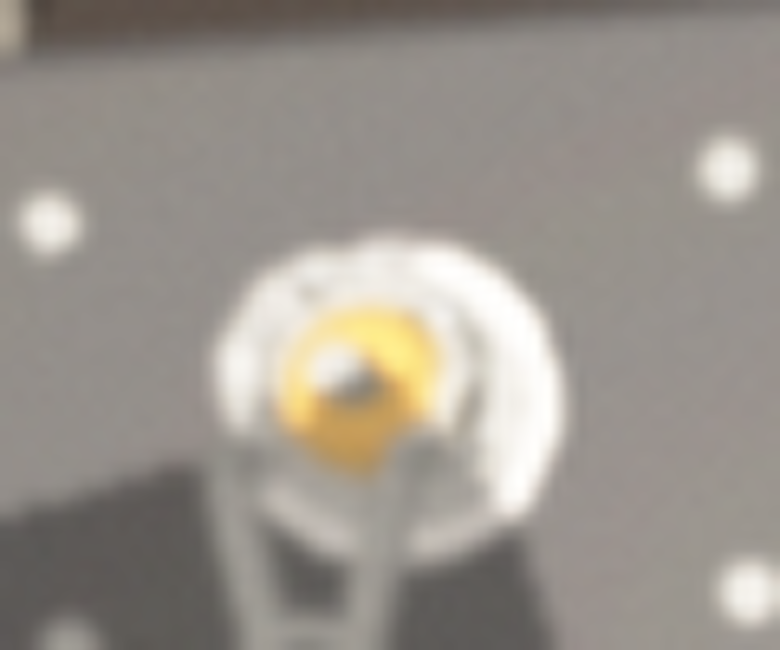

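```bash
cat > ov.py <<'E'
import sys,cv2
from h import *
def ov(src,n,x0,y0,wd,ht,k,circs,out):
    im=cv2.imread(src)[y0:y0+ht,x0:x0+wd];im=cv2.resize(im,None,fx=k,fy=k,interpolation=cv2.INTER_CUBIC)
    for (cx,cy,z,R,col) in circs:
        a=np.linspace(0,2*np.pi,90)
        p=[pj(n,(cx+R*np.cos(t),cy+R*np.sin(t),z)) for t in a]
        p=np.array([((u-x0+.5)*k-.5,(v-y0+.5)*k-.5) for u,v in p]).round().astype(int)
        cv2.polylines(im,[p],False,col,1,cv2.LINE_AA)
    cv2.imwrite(out,im)
E
python3 - <<'E'
from ov import *
C=[(.5794,.218,.1546,.016,(255,0,0)),(.5794,.218,.133,.024,(0,0,255)),(.5794,.218,.16,.004,(0,255,0)),(.5794,.218,.145,.0125,(255,0,255))]
ov("pics/scene8.png","scene",405,265,65,55,12,C,"pics/o8s.png")
ov("pics/top8.png","top",140,170,60,50,13,C,"pics/o8t.png")
E
```

```text
(no output)
```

View pics/o8s.png

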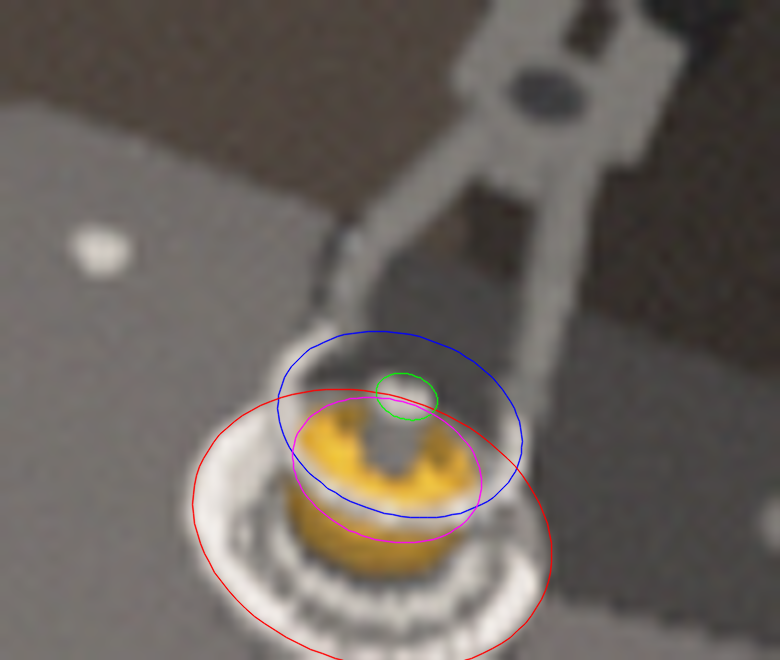

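View pics/o8t.png

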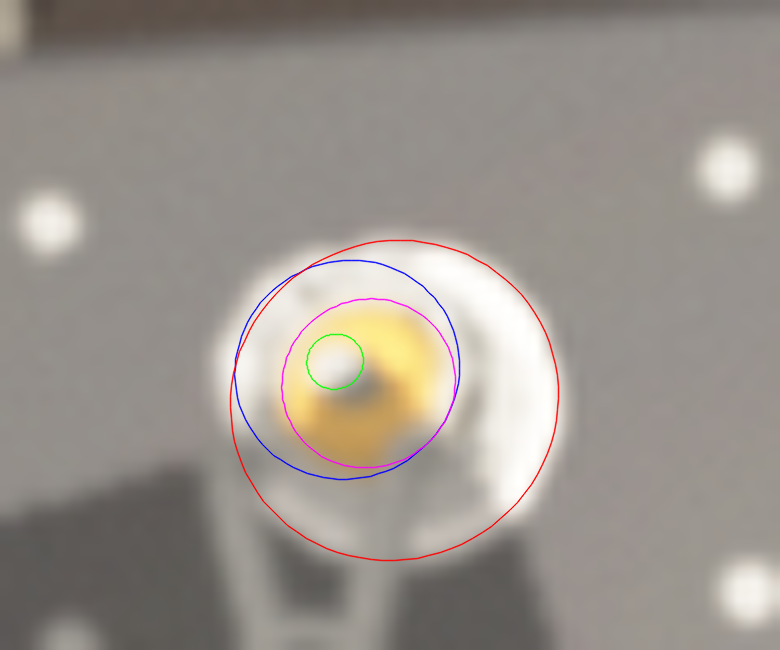

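Overlays in both views put the ring centred on the bush to within about 0.5 mm. I'll lower it gently, checking forces.

{"name": "play_rows", "arguments": {"steps": [0, 0, -0.03, 0, 0, 0, -0.03, 0, 0, 0, -0.03, 0, 0, 0, -0.03, 0, 0, 0, 0, 0]}}

```text
t: 15.62
ee_pos: [0.4653, 0.2117, 0.332]
orientation: [[-0.0, 0.051, -0.999], [-0.0, -0.999, -0.051], [-1.0, 0.0, 0.0]]
wrist_force: [-0.1, -0.2, -2.5]
opening: 0.0289
```

{"name": "play_rows", "arguments": {"steps": [0, 0, -0.03, 0, 0, 0, -0.03, 0, 0, 0, 0, 0]}}

```text
t: 16.0
ee_pos: [0.4653, 0.2117, 0.329]
orientation: [[-0.0, 0.051, -0.999], [-0.0, -0.999, -0.051], [-1.0, 0.0, 0.0]]
wrist_force: [0.0, -0.3, -1.3]
opening: 0.0288
```

```bash
python3 snap.py 9 scene,405,265,65,55,12 top,140,170,60,50,13
```

```text
16.1 [0.4654 0.2118 0.3292] [ 16.6   3.1 111.4  -0.   65.4 103.7] [-0.7  1.2 -1.8]
```

View pics/scene9c.png

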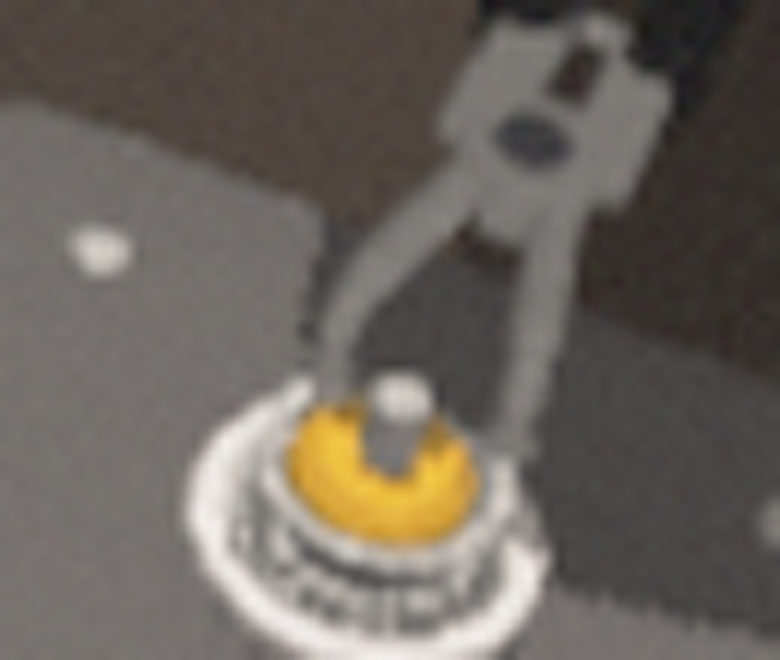

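View pics/top9c.png

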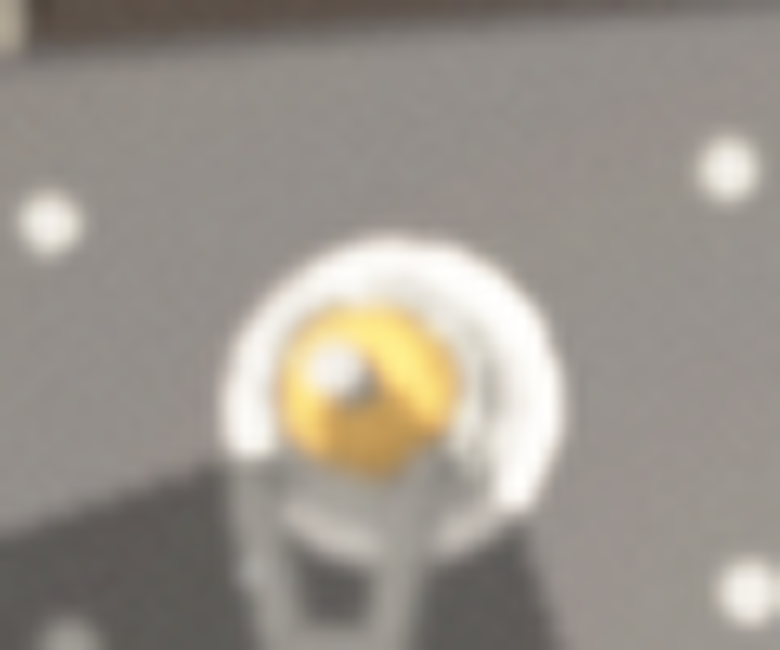

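The ring is round the brass with no force change. Continuing down to the washer.

{"name": "play_rows", "arguments": {"steps": [0, 0, -0.03, 0, 0, 0, -0.03, 0, 0, 0, -0.03, 0, 0, 0, -0.03, 0, 0, 0, 0, 0]}}

```text
t: 16.73
ee_pos: [0.4653, 0.2117, 0.323]
orientation: [[-0.0, 0.051, -0.999], [-0.0, -0.999, -0.051], [-1.0, 0.0, 0.0]]
wrist_force: [-0.1, 0.0, -2.5]
opening: 0.0289
```

{"name": "play_rows", "arguments": {"steps": [0, 0, -0.02, 0, 0, 0, 0, 0]}}

```text
t: 16.98
ee_pos: [0.4654, 0.2118, 0.3222]
orientation: [[-0.0, 0.051, -0.999], [-0.0, -0.999, -0.051], [-1.0, 0.0, 0.0]]
wrist_force: [-0.1, -0.6, -2.3]
opening: 0.0288
```

{"name": "play_rows", "arguments": {"steps": [0, 0, -0.02, 0, 0, 0, 0, 0]}}

```text
t: 17.23
ee_pos: [0.4653, 0.2118, 0.3211]
orientation: [[-0.0, 0.051, -0.999], [-0.0, -0.999, -0.051], [-1.0, 0.0, 0.0]]
wrist_force: [-0.5, 0.4, -1.5]
opening: 0.0294
```

{"name": "play_rows", "arguments": {"steps": [0, 0, -0.01, 0, 0, 0, 0, 0, 0, 0, 0, 0]}}

```text
t: 17.6
ee_pos: [0.4654, 0.2118, 0.3207]
orientation: [[0.0, 0.051, -0.999], [0.0, -0.999, -0.051], [-1.0, -0.0, -0.0]]
wrist_force: [0.1, 0.1, -1.6]
opening: 0.0292
```

{"name": "play_rows", "arguments": {"steps": [0, 0, -0.01, 0, 0, 0, 0, 0, 0, 0, 0, 0]}}

```text
t: 17.98
ee_pos: [0.4654, 0.2118, 0.3202]
orientation: [[0.0, 0.051, -0.999], [0.0, -0.999, -0.051], [-1.0, -0.0, -0.0]]
wrist_force: [-0.2, 0.3, -1.7]
opening: 0.0289
```

```bash
for i in 1; do python3 snap.py 10 scene,405,265,65,55,12 top,140,170,60,50,13; done
```

```text
18.075 [0.4654 0.2118 0.3202] [ 16.6   3.8 111.8   0.   64.4 103.7] [-0.5 -0.9 -1.1]
```

View pics/scene10c.png

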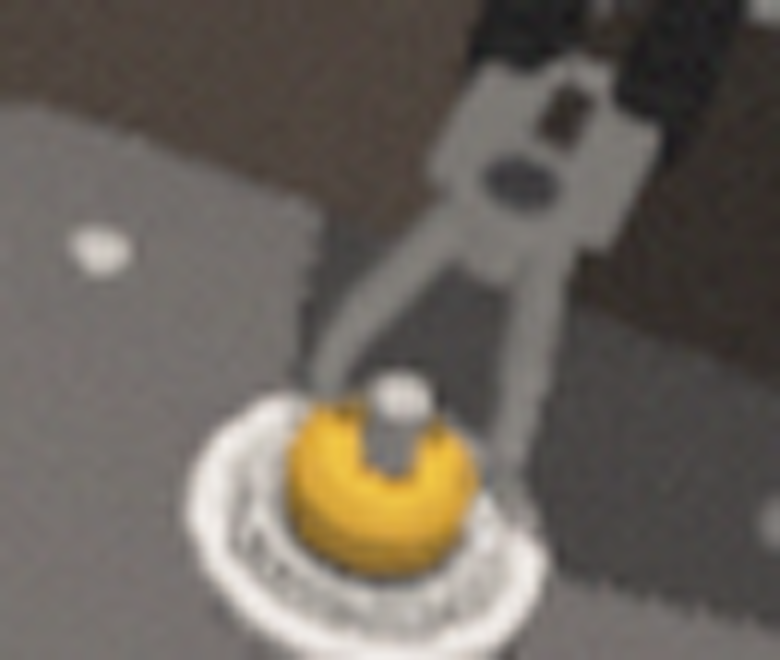

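View pics/top10c.png

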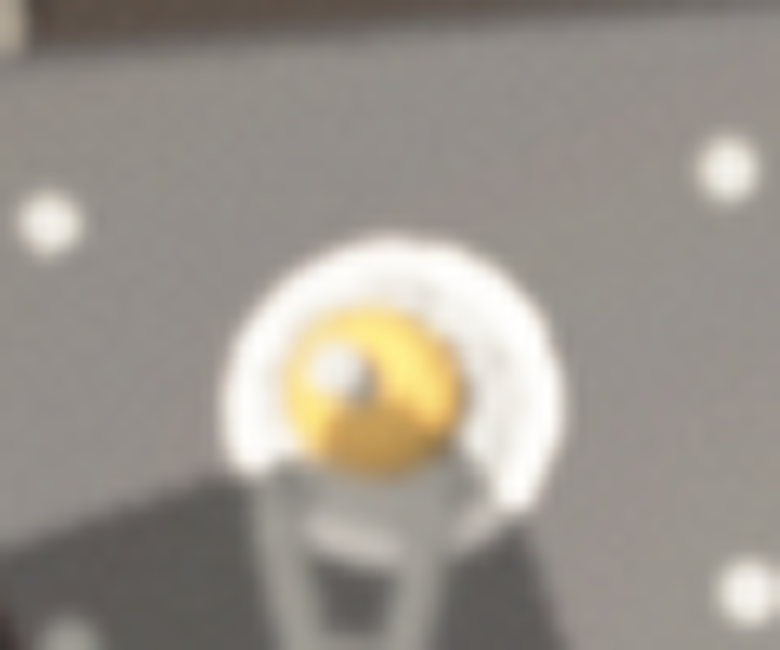

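{"name": "play_rows", "arguments": {"steps": [0, 0, -0.01, 0, 0, 0, 0, 0, 0, 0, 0, 0]}}

```text
t: 18.45
ee_pos: [0.4654, 0.2118, 0.3198]
orientation: [[0.0, 0.051, -0.999], [0.0, -0.999, -0.051], [-1.0, -0.0, -0.0]]
wrist_force: [-0.4, -0.8, 0.0]
opening: 0.0289
```

{"name": "play_rows", "arguments": {"steps": [0, 0, -0.01, 0, 0, 0, 0, 0, 0, 0, 0, 0]}}

```text
t: 18.82
ee_pos: [0.4654, 0.2118, 0.3193]
orientation: [[0.0, 0.051, -0.999], [0.0, -0.999, -0.051], [-1.0, -0.0, -0.0]]
wrist_force: [-0.7, 0.4, -0.5]
opening: 0.0292
```

{"name": "play_rows", "arguments": {"steps": [0, 0, -0.01, 0, 0, 0, 0, 0, 0, 0, 0, 0]}}

```text
t: 19.2
ee_pos: [0.4654, 0.2118, 0.3188]
orientation: [[0.0, 0.051, -0.999], [0.0, -0.999, -0.051], [-1.0, -0.0, -0.0]]
wrist_force: [-1.2, 0.0, 1.2]
opening: 0.0293
```

{"name": "play_rows", "arguments": {"steps": [0, 0, 0.01, 0, 0, 0, 0, 0, 0, 0, 0, 0, 0, 0, 0, 0]}}

```text
t: 19.7
ee_pos: [0.4655, 0.2117, 0.3192]
orientation: [[0.0, 0.051, -0.999], [0.0, -0.999, -0.051], [-1.0, -0.0, -0.0]]
wrist_force: [0.2, -0.8, -1.3]
opening: 0.0292
```

```bash
python3 snap.py 11 scene,330,200,190,140,4 top,80,100,180,150,4
python3 - <<'E'
from ov import *
C=[(.5791,.2178,.136,.016,(255,0,0))]
ov("pics/scene11.png","scene",405,265,65,55,12,C,"pics/o11s.png")
from plant import arm
print(arm.state()["wrist_force"],arm.state()["opening"])
E
```

```text
19.8 [0.4654 0.2118 0.3192] [ 16.6   3.9 111.9  -0.   64.2 103.7] [ 1.   0.4 -0.2]
[ 0.98898578  0.40012465 -0.218434  ] 0.02889423385016926
```

View pics/scene11c.png

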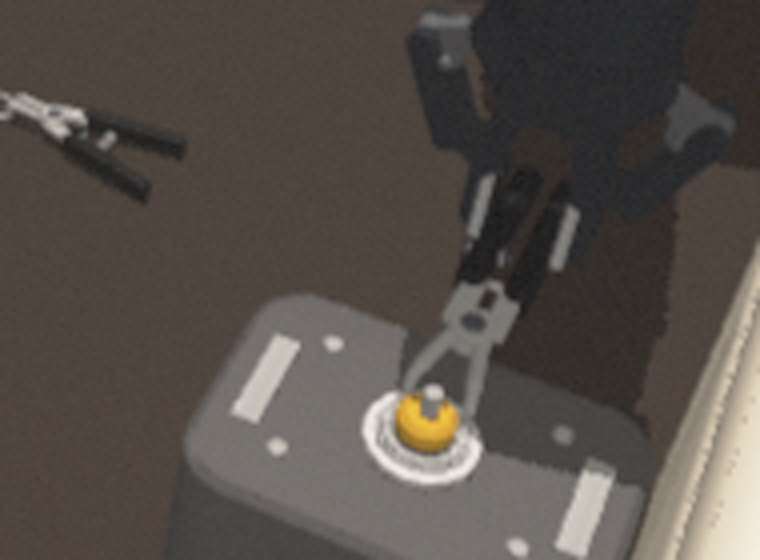

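View pics/top11c.png

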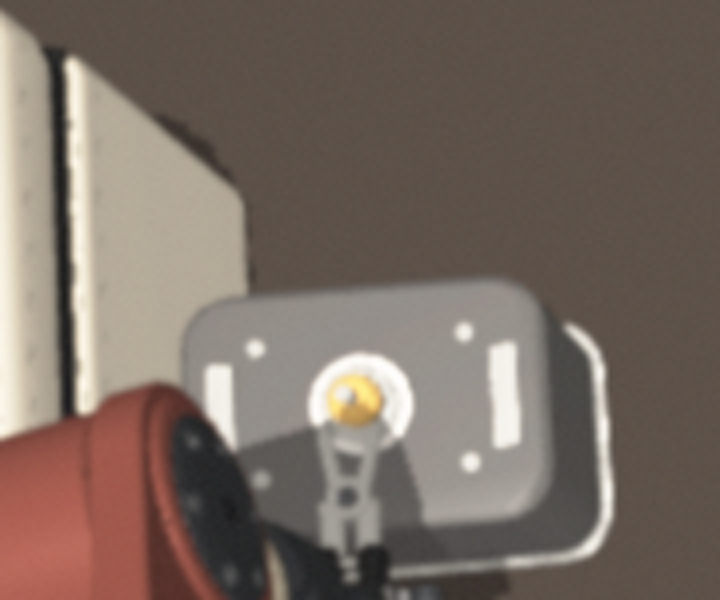

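View pics/o11s.png

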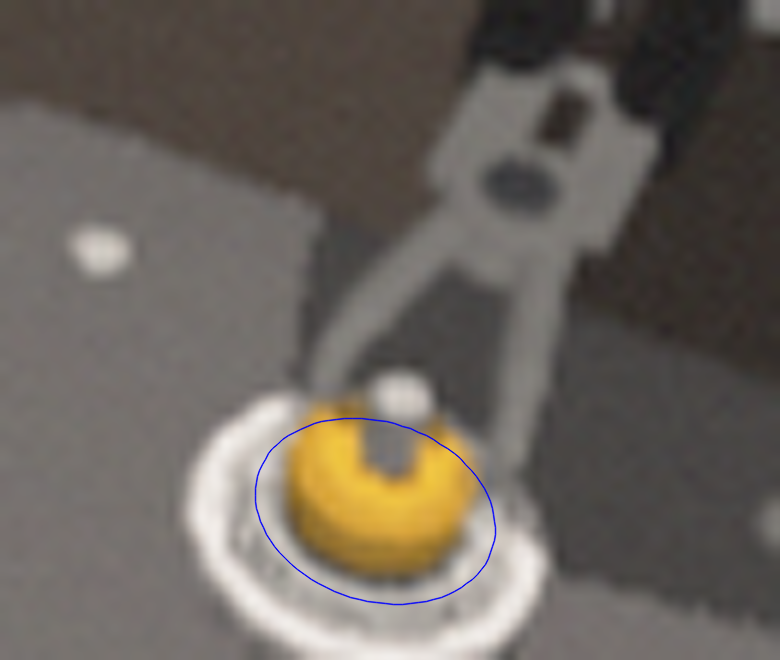

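```bash
python3 -c "
from plant import job,arm
print(job.hand_in());print(arm.state()['t'])"
```

```text
the job is handed in; nothing more can be done
None
the job is handed in; nothing more can be done
```

The job is done and handed in after about 20 s; no verdict was reported.

**What I did**
- **Pan:** I slid it along the ledge with both open fingers until the push rose from about 7 N to 26 N while the pan barely moved, so it was against the loaf maker.
- **Pliers:** I picked up the larger dark pair from the pot holder with a 60 N grip, and the pictures show the ring spread.
- **Ring:** I lowered it over the bush in small steps, with no force change on the way down. At the washer I pressed to about 3 N, then backed off 0.5 mm to about 1 N.

**Last checks**
- **Ring and pliers:** They looked centred and level in both views, with the ring on the washer. The finger opening held steady at 29 mm, narrower than the 34 mm given for the squeezed handles. I took that as squeezed past the stop, but could not read the handle angle itself.
- **Pan:** It stayed in the same place through the fitting, square to the loaf maker within 0.4 degrees.
- **Not in agreement:** The pictures put the pan's middle about 100 mm from the wall (-0.1004 m in the flank frame). Flush should give 95 mm and the limit is 102 mm, so this reading was only just inside. I trusted the push force, because the calibration is only good to about 2 mm.
- **Rolling pin, sieve and paddle:** I steered clear of them, and they had not moved in the pictures taken after the pan was pushed. I did not measure them again at the end.

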